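# Set the light stop of a sample light base and switch it on

### The arm

A 6-joint arm with a two-finger parallel gripper is mounted at the origin on the work surface. World frame = base frame: x ahead of the robot, y to its left, z up, the work surface at z = 0. Lengths are in m, angles in rad, forces in N, time in s.
With the tool pointing down it reaches from about 0.3 to 0.875 m from the base axis. Payload 6.4 kg.
Tool frame: the origin (TCP) lies at the very end of the fingers, on their centre line; the grasp point (between the pads) lies grip_point_offset behind it (grip_point_offset is the distance from the TCP to the grasp point, in m); y points along the fingers, x is the direction in which the jaws open and shut, and the axes are right-handed (so a half turn about y gives the same grasp; the last joint's range is limited). The gripper opens to 85 mm and grips with 20 to 120 N. Pads are 22 mm wide; open, the fingers measure 114 mm over their backs; the gripper's body (76 mm by 85 mm) begins 54 mm behind the grasp point. The pads swing forward as they close: fully open they stand 13 mm farther back than shut.
Start: joints at [-1.314, 0.181, 1.607, -0, 1.354, -0.206], TCP at [0.257, -0.515, 0.2] pointing down, gripper open.
Joint ranges: [-2.99, 2.99], [-0.89, 2.07], [0.3, 2.58], [-1.14, 4.28], [0, 2.63], [-3.12, 3.12]. Speed limits (rad/s): [2.57, 2.57, 3.01, 3.14, 3.14, 3.14].

### API

Orientations are given as a unit quaternion [w, x, y, z].
In Python, from bench import get_obs, camera, camera_model, hand_in, grip_point_offset gives the robot as it stands.
- The arm moves only by the shell command python3 -m jog 'ROWS'. ROWS is JSON, a list of rows, each a list of 7 numbers: the shift along the tool's x, y, z in mm, then the turn, a rotation vector about the tool's x, y, z in degrees, then the gripper's target within -1 to 1 (shut at 1, half-way at 0, fully open at -1). In form: [[x, y, z, ax, ay, az, grip], ...]. A call has 1 to 8 rows; each row shifts and turns the commanded pose from where the row before left it, along the tool's axes as they then stand; what a row does not reach is not made up. A row lasts 1/12 s, in which the tool goes at most 41.7 mm and 7.16 degrees, less where a joint would pass 70% of its speed; a pose out of reach is approached as far as the arm can. A call is refused whole if a number of a shift passes 41.7 or a number of a turn 7.16, either way. A call with a gripper value outside its range is refused whole. The fingers move at their own pace and stop on an object; the grip force is fixed at half the most. Time passes only in rows, so rows that do not move let the fingers close. It gives the time, the measured TCP pose, the force and the opening at its end, in the units of the state.
- get_obs(): the state, without advancing time (a new reading comes with each control period).
- camera(name): name is "scene" or "side" or "wrist"; returns the picture (480x640x3 uint8, blue, green, red); there is no depth.
- camera_model(name): a dict with "K" (3x3 intrinsics, pixels), "pose" (4x4, takes a point from camera to world coordinates). Camera axes: x right, y down, z forward; pixel columns grow to the right and rows downward; lengths in m; the calibration is good to about 2 mm. A picture is of the moment at which its call begins: read the wrist's pose just before it. camera_model takes no time and is no camera call; for the wrist camera it gives the pose at the moment of the call.
- hand_in(): hands the job in, once; it reports no verdict.
The state is a dict: "time_s": time; "q": joint angles; "dq": joint speeds; "joint_efforts": joint torques, N m; "eef_pos": TCP position; "eef_rot": TCP orientation; "wrist_force": force on the tool from outside, world axes, zero at the start; "torque": the same for the moment, N m; "opening": opening from 0.0 (shut) to 1.0 (fully open).
Only numpy, scipy, OpenCV 4.12 (cv2) and the standard library are available. Lean on these libraries where they do the work, as an engineer would, in place of code of your own. Each camera call takes 0.05 s, during which the arm holds its last target.

### The job

Before the class looks at the sample, push the ring's upright metal tab gently round its arc with closed fingertips (do not grip it) until it points at the clamped arrowhead index on the edge of the scale. Then switch the light on by pressing down the raised end (the one away from the robot) of the black rocker on the same base. Nothing is to be gripped or lifted: leave the cup on the window, the little bottle and all the other things where they stand.

Things in the scene. Friction and masses are not known exactly. Their poses are not given: they have to be found in the camera images.
- light_base: grey box 270 (x) by 340 mm (y), white top (deck) at 50 mm, fixed to the table. Origin: at table level under the ring's axis; the box reaches -115 to 155 mm in its x, -120 to 220 mm in its y. A flat ring (outer radius 68 mm, top 63 mm above the table) turns about the vertical axis there; flat black scale ticks lie on the deck 100 to 117 mm from the axis, on the +x side
- stop_ring: the ring. Origin on its axis, 51 mm above the table; x axis outward along its tab, z up. Turns between hard stops 1.2 rad clockwise (seen from above) and 1.2 rad counter-clockwise of the light base's x axis; starts 1.1 to 0.75 rad clockwise of it and needs a counter-clockwise push. Friction: moves at about 2 N on the tab, stays where left. Over 20 N (as when gripped) is a fault
- tab_end (a point): middle of the outer end of the ring's upright flat metal tab, 116 mm from the ring's axis, 74 mm above the table; x axis points outward. The tab stands radially, from 64 to 116 mm from the axis, is 8 mm thick and reaches from 57 to 91 mm above the table; push on a flat side
- index_point (a point): where the tab's end must come: 116 mm from the ring's axis, 74 mm above the table, above and 2 mm in front of the tip of the index. The index is a small metal arrowhead with a round screw behind it, immovable, on the deck 118 to 145 mm from the axis, 9 mm high, pointing at the axis, somewhere from 0.2 rad clockwise to 1.0 rad counter-clockwise of the light base's x axis
- rocker (a joint): angle of the black rocker switch, rad: 0 off (as it starts), 0.34 on. About 3 N on the raised end tips it; friction holds it where it is left. A black bar 56 by 32 mm, 10 mm thick, its length along the light base's x axis, centred at (0, 165) mm in the light base's frame; off, its +x end stands up
- rocker_high_end (a point): point on the rocker's top face near the end that stands up when off, 21 mm from the pivot, about 72 mm above the table when off; press straight down here: it sinks about 7 mm to a hard stop
- tray: fixed white tray 220 by 270 mm, 30 mm high, with three glass cups
- window_cup: small open glass cup, 60 mm across, 44 mm high, standing on the white window in the middle of the ring (window 8 mm above the deck); loose. Origin: centre of its underside
- drop_bottle: small amber dropping bottle, 28 mm across, 60 mm high, standing on the deck of the light base between ring and rocker, towards the rear edge; loose. Origin: centre of its underside
- cup_a: loose glass cup in the white tray, 60 mm across, 44 mm high; origin: centre of its underside
- cup_b: loose glass cup in the white tray, as cup_a
- cup_c: loose glass cup in the white tray, as cup_a
- jar: loose clear jar with black cap, 64 mm across, 80 mm high; origin: centre of its underside
- pencil: loose yellow pencil, 150 mm long, 8 mm thick, lying on a paper sheet; origin: its middle, underside
- loupe: loose hand magnifier with black rim 56 mm across, 10 mm high, and an 85 mm handle, lying on the paper sheet; origin: under the centre of the lens

How it is judged:
On the way, in this order (a step that is already met when the one before it is completed fails the run):
1. the tab is pushed round to the index (horizontal distance between tab_end and index_point below 0.006 m), for 0.3 s.
2. the rocker is pressed on (value of joint rocker above 0.27 rad), for 0.2 s.
At the end, for the whole second after the job is handed in: The tab's outer end is within 6 mm (3 degrees) of the index point and at rest, the rocker is on (above 0.27 of 0.34 rad), and every loose thing is upright and within 20 mm of where it started (horizontal distance between tab_end and index_point below 0.006 m and value of joint rocker above 0.27 rad and angular speed of stop_ring below 0.03 rad/s and distance of each of window_cup, drop_bottle, cup_a, cup_b, cup_c, jar, pencil, loupe from where it was at the start of the episode below 0.02 m and angle between each of window_cup, drop_bottle, cup_a, cup_b, cup_c, jar's own z axis and vertical below 0.2 rad); the robot touches nothing.
It fails at once if the tab is gripped or forced (more than 20 N) (contact force between stop_ring and the fingers above 20 N).
It fails at once if a loose thing is lifted, knocked over or moved by more than 20 mm (distance of any of window_cup, drop_bottle, cup_a, cup_b, cup_c, jar, pencil, loupe from where it was at the start of the episode above 0.02 m).
It also fails if it takes over 56 s, if anything falls off the work surface, if the arm or the gripper's body presses on something with over 40 N, if the wrist force passes 120 N, or if a joint passes its speed limit or range.

## Working session

There is one attempt and no reset: what is moved stays moved. The work goes in short steps, Python scripts to look and compute and a shell command to move; the robot and the scene stay as the last step left them, time stands still between calls to the robot, and variables do not carry over. Pictures are saved under pics/ and viewed, and the job is handed in when it is done.

```bash
mkdir -p pics; ls; python3 - <<'E'
from bench import *
import bench,cv2,numpy as np
print(get_obs()); print(grip_point_offset)
for n in("scene","side","wrist"):
    m=camera_model(n); print(n,np.round(m["K"],1).tolist(),np.round(m["pose"],4).tolist())
    cv2.imwrite(f"pics/{n}0.png",camera(n))
E
```

```text
pics
{'time_s': 0.0, 'q': array([-1.31427971e+00,  1.81540369e-01,  1.60795080e+00, -1.21449551e-05,
        1.35381205e+00, -2.06298978e-01]), 'dq': array([ 0.00085598, -0.00012555, -0.00069021,  0.00010842, -0.00085172,
       -0.00038847]), 'joint_efforts': array([ 9.39504457e-05, -4.44881022e+01, -3.51335299e+01, -3.56236369e-04,
        9.07746231e-03,  1.01372282e-05]), 'eef_pos': array([ 0.25658177, -0.51392961,  0.19931223]), 'eef_rot': array([ 0.60176025, -0.60093279,  0.37243844, -0.37155617]), 'wrist_force': array([ 0.59753224, -0.40461076, -0.23255874]), 'torque': array([ 0.01785068, -0.0280441 , -0.02819571]), 'opening': 0.9964238857839105}
0.0187
scene [[458.9, 0.0, 324.1], [0.0, 458.9, 250.3], [0.0, 0.0, 1.0]] [[-0.1775, 0.8217, -0.5415, 1.1235], [0.9841, 0.1488, -0.0968, 0.0857], [0.001, -0.5501, -0.8351, 1.0414], [0.0, 0.0, 0.0, 1.0]]
side [[580.4, 0.0, 320.0], [0.0, 580.4, 240.9], [0.0, 0.0, 1.0]] [[-0.8495, -0.3164, 0.4222, -0.173], [-0.5272, 0.4802, -0.701, 1.0871], [0.019, -0.8181, -0.5748, 0.9798], [0.0, 0.0, 0.0, 1.0]]
wrist [[411.9, 0.0, 320.4], [0.0, 411.9, 242.7], [0.0, 0.0, 1.0]] [[0.4472, -0.8629, -0.2355, 0.3162], [-0.8944, -0.4317, -0.1167, -0.4846], [-0.001, 0.2628, -0.9648, 0.3728], [0.0, 0.0, 0.0, 1.0]]
```

View pics/scene0.png

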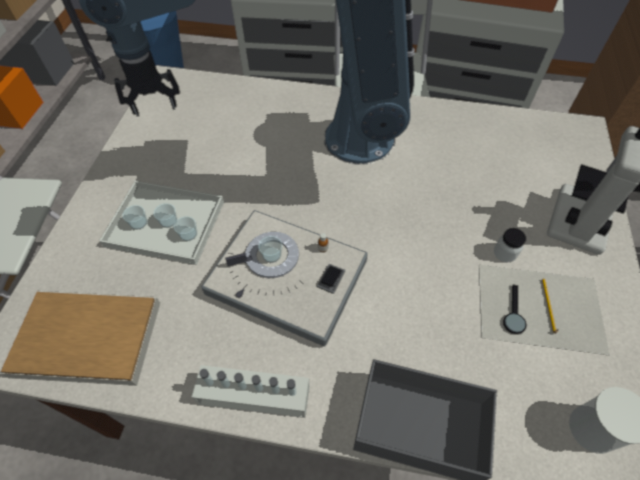

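View pics/side0.png

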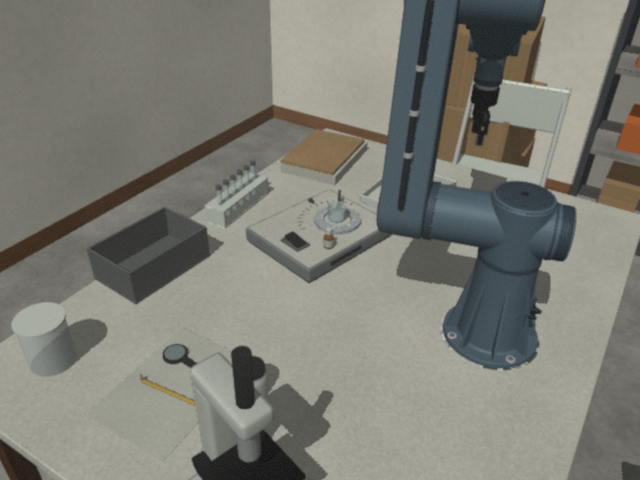

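View pics/wrist0.png

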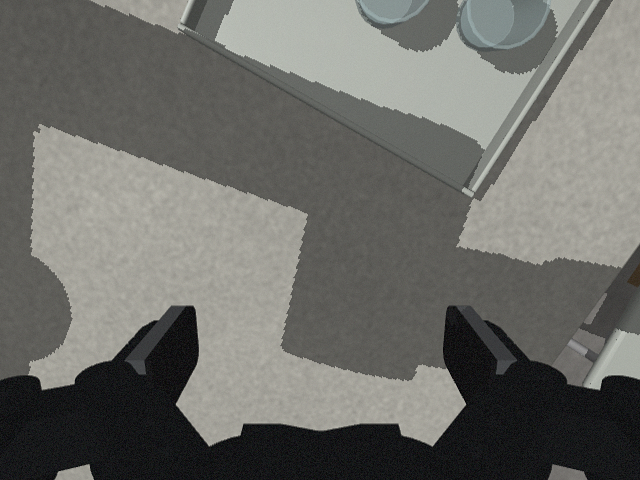

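```bash
python3 - <<'E'
import cv2
a=cv2.imread("pics/scene0.png")[200:345,190:380]
cv2.imwrite("pics/sc_crop.png",cv2.resize(a,None,fx=4,fy=4,interpolation=cv2.INTER_CUBIC))
a=cv2.imread("pics/side0.png")[180:280,240:400]
cv2.imwrite("pics/sd_crop.png",cv2.resize(a,None,fx=5,fy=5,interpolation=cv2.INTER_CUBIC))
E
```

```text
(no output)
```

View pics/sc_crop.png

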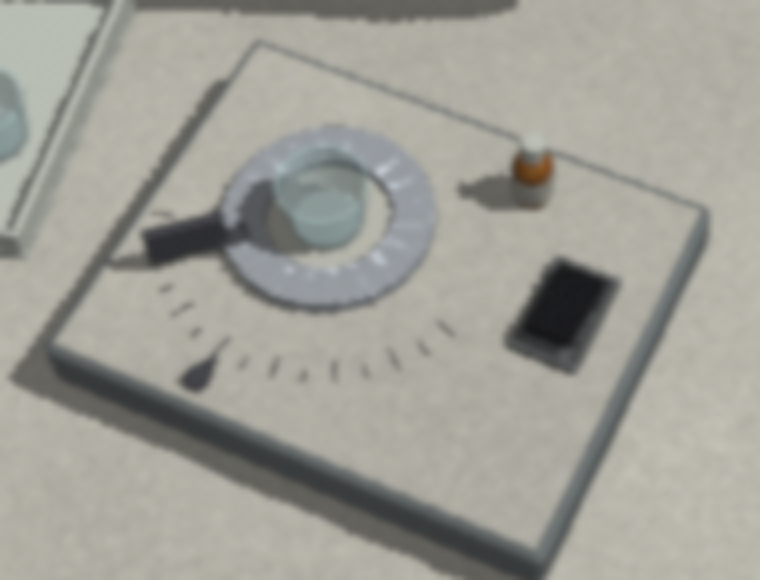

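View pics/sd_crop.png

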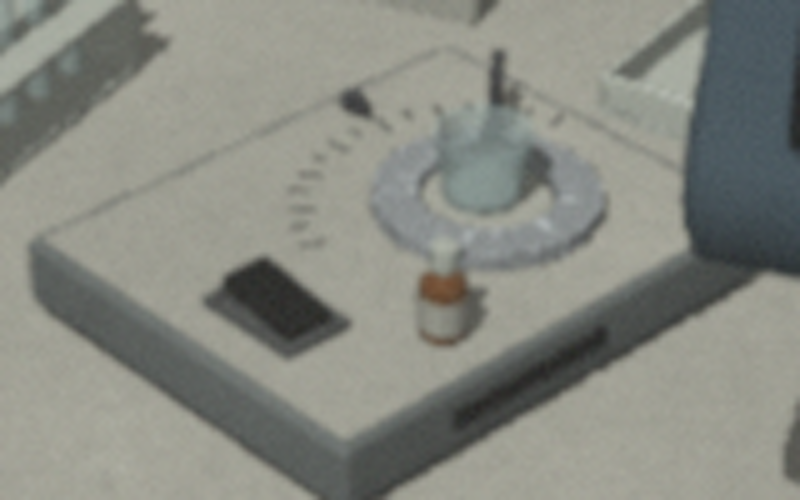

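```bash
cat > h.py <<'E'
import numpy as np
from bench import camera_model
from scipy.optimize import least_squares
def ray(n,px,z,m=None):
    m=m or camera_model(n); K=np.array(m["K"]);P=np.array(m["pose"])
    d=P[:3,:3]@np.linalg.solve(K,[px[0],px[1],1.]);o=P[:3,3]
    return (o+d*(z-o[2])/d[2])[:2]
def proj(n,X,m=None):
    m=m or camera_model(n); P=np.array(m["pose"]);p=np.array(m["K"])@(P[:3,:3].T@(np.array(X)-P[:3,3]));return p[:2]/p[2]
def rot(a): return np.array([[np.cos(a),-np.sin(a)],[np.sin(a),np.cos(a)]])
def fit(L,W):
    f=lambda p:((rot(p[2])@L.T).T+p[:2]-W).ravel()
    return least_squares(f,[.5,-.2,0]),f
E
python3 - <<'E'
from h import *
sc=lambda c:((c[0]+.5)/4-.5+190,(c[1]+.5)/4-.5+200)
sd=lambda c:((c[0]+.5)/5-.5+240,(c[1]+.5)/5-.5+180)
L=np.array([[-115,-120],[-115,220],[155,-120],[155,220]])/1e3
for n,cv,C in(("scene",sc,[(258,42),(706,210),(52,350),(542,560)]),("side",sd,[(780,260),(345,440),(445,48),(35,240)])):
    idx=[0,1,2,3] if n=="scene" else [1,2,3]
    W=np.array([ray(n,cv(c),.05) for c in C])[idx]
    r,f=fit(L[idx],W);p=r.x
    print(n,p,np.round(r.fun*1e3,1))
    loc=lambda c,z:(rot(p[2]).T@(ray(n,cv(c),z)-p[:2]))*1e3
    for nm,c,z in ([("tip",(215,357),.055),("screw",(197,380),.059),("tabouttop",(146,233),.091),("taboutbot",(150,263),.057),("bottle",(530,205),.05),("rock_hi",(548,340),.072),("cupbase",(325,235),.058),("ring",(328,218),.063)] if n=="scene" else [("tip",(368,113),.055),("screw",(355,100),.059),("tabtop",(497,52),.091),("bottle",(440,340),.05),("ring",(488,190),.063)]):
        l=loc(c,z);print(nm,np.round(l),np.round(np.hypot(*l)),np.round(np.arctan2(l[1],l[0]),3))
E
```

```text
scene [ 0.52190615 -0.15626171 -0.24500824] [-3.7 -3.  -3.1  6.6  2.8 -6.6  4.1  3. ]
tip [116. -19.] 117.0 -0.159
screw [136. -19.] 137.0 -0.139
tabouttop [ 73. -86.] 113.0 -0.865
taboutbot [ 75. -88.] 116.0 -0.867
bottle [-67. 109.] 128.0 2.122
rock_hi [ 30. 165.] 168.0 1.39
cupbase [12.  2.] 12.0 0.196
ring [2. 0.] 2.0 0.012
side [ 0.52083202 -0.1609121  -0.25035873] [-7.   8.1  2.6 -9.4  4.4  1.3]
tip [119. -15.] 120.0 -0.122
screw [131. -15.] 132.0 -0.112
tabtop [ 76. -81.] 111.0 -0.821
bottle [-76. 114.] 137.0 2.155
ring [-0.  2.] 2.0 1.718
```

```bash
cat >> h.py <<'E'
from bench import get_obs
from scipy.spatial.transform import Rotation as R
def tool():
    o=get_obs();return np.array(o["eef_pos"]),R.from_quat(o["eef_rot"],scalar_first=True).as_matrix(),o
def to(t,lim=40):
    p,M,o=tool();d=M.T@(np.array(t)-p)*1e3;n=int(np.ceil(np.linalg.norm(d)/lim));print("tool delta mm",np.round(d,1),"rows",n,np.round(d/n,1))
E
python3 - <<'E'
from h import *
p,M,o=tool();print(np.round(M,3));to([.42,-.27,.25])
for px in ((120,248),(190,262),(135,185),(222,200)):print(ray("scene",px,.03))
E
```

```text
[[ 0.446 -0.     0.895]
 [-0.895  0.001  0.446]
 [-0.001 -1.     0.   ]]
tool delta mm [-145.5  -50.2  255.2] rows 8 [-18.2  -6.3  31.9]
[ 0.5567495  -0.56442722]
[ 0.56544542 -0.36754872]
[ 0.34177095 -0.6136164 ]
[ 0.35083646 -0.3477377 ]
```

```bash
python3 -m jog '[[-18,-6,32,0,0,0,1],[-18,-6,32,0,0,0,1],[-18,-6,32,0,0,0,1],[-18,-6,32,0,0,0,1],[-18,-6,32,0,0,0,1],[-18,-6,32,0,0,0,1],[-18,-6,32,0,0,0,1],[-18,-6,32,0,0,0,1]]'; python3 -m jog '[[0,0,0,0,0,0,1],[0,0,0,0,0,0,1],[0,0,0,0,0,0,1]]'; python3 - <<'E'
from h import *
from bench import camera
import cv2,pickle
p,M,o=tool();m=camera_model("wrist");cv2.imwrite("pics/w1.png",camera("wrist"));pickle.dump(m,open("w1.pkl","wb"))
print(p,o["opening"],o["q"])
E
```

```text
time_s: 0.82
eef_pos: [0.4221, -0.2696, 0.2484]
eef_rot: [0.601, -0.601, 0.372, -0.372]
wrist_force: [0.8, -0.2, 0.6]
opening: 0.003
time_s: 1.07
eef_pos: [0.4213, -0.2714, 0.2479]
eef_rot: [-0.601, 0.602, -0.372, 0.372]
wrist_force: [-0.0, -0.3, -0.5]
opening: -0.003
[ 0.42131168 -0.27141702  0.24792381] -0.002745077731823557 [-8.09208460e-01 -2.54938155e-02  1.73041747e+00 -5.08955122e-04
  1.43696727e+00  2.98012609e-01]
```

View pics/w1.png

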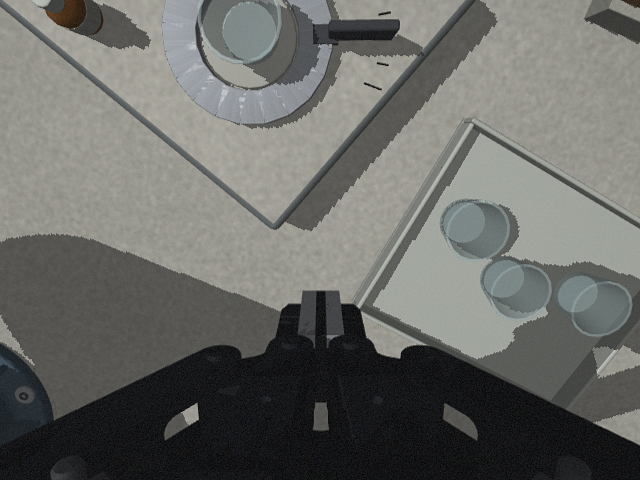

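```bash
python3 -m jog '[[0,-10,33,0,0,0,1],[0,-10,33,0,0,0,1],[0,-10,33,0,0,0,1],[0,0,0,0,0,0,1],[0,0,0,0,0,0,1],[0,0,0,0,0,0,1]]'; python3 - <<'E'
from h import *
from bench import camera
import cv2,pickle
p,M,o=tool();m=camera_model("wrist");cv2.imwrite("pics/w2.png",camera("wrist"));pickle.dump(m,open("w2.pkl","wb"))
print(p,o["opening"],o["q"])
E
```

```text
time_s: 1.62
eef_pos: [0.509, -0.2282, 0.2772]
eef_rot: [-0.601, 0.601, -0.373, 0.372]
wrist_force: [-0.2, -0.5, 0.2]
opening: -0.004
[ 0.5090081  -0.22821     0.27715087] -0.003908752438829956 [-6.33843769e-01  8.92146349e-02  1.55440352e+00 -6.40641178e-04
  1.49987246e+00  4.75580062e-01]
```

View pics/w2.png

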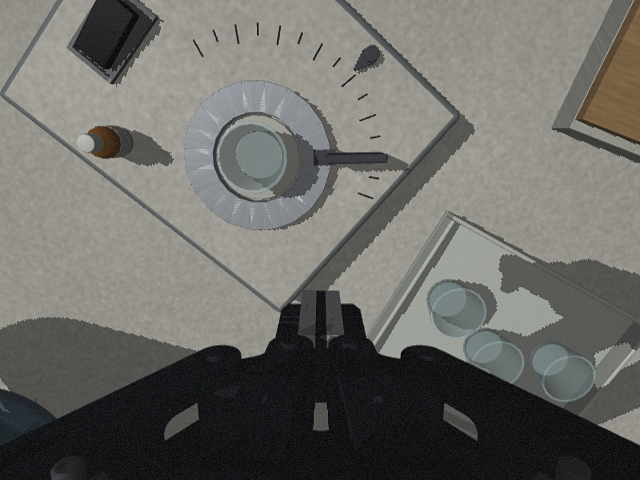

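Excellent view: ring centre ~(257,155), tab end ~(386,157), index ~(366,60), rocker ~(112,35), three deck corners visible.

```bash
python3 - <<'E'
import cv2
I=cv2.imread("pics/w2.png")
for n,(x,y,w,h,f) in dict(a=(300,30,170,100,4.5),b=(180,70,220,170,3.5),c=(0,0,180,170,4)).items():
    cv2.imwrite(f"pics/w2{n}.png",cv2.resize(I[y:y+h,x:x+w],None,fx=f,fy=f,interpolation=cv2.INTER_CUBIC))
E
```

```text
(no output)
```

View pics/w2a.png

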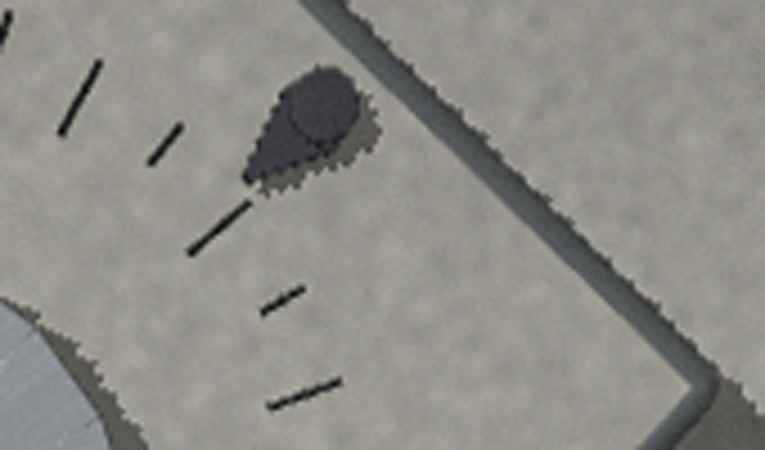

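View pics/w2b.png

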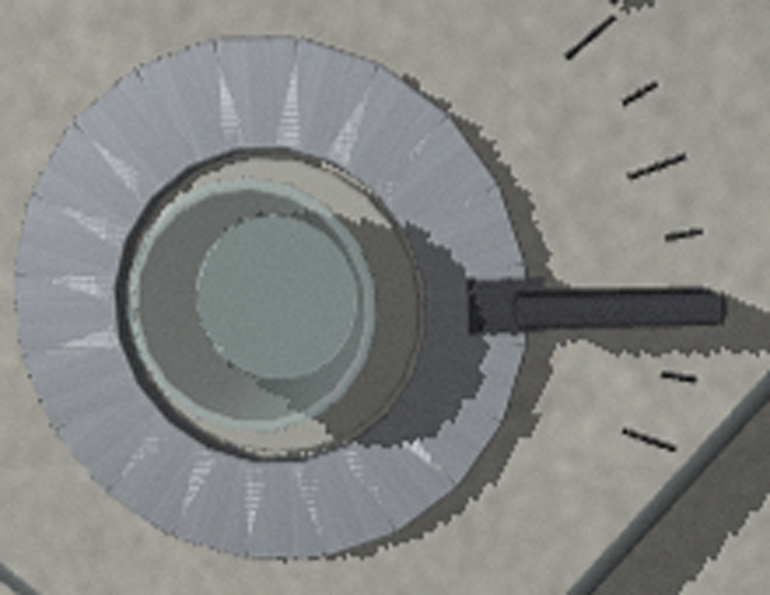

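View pics/w2c.png

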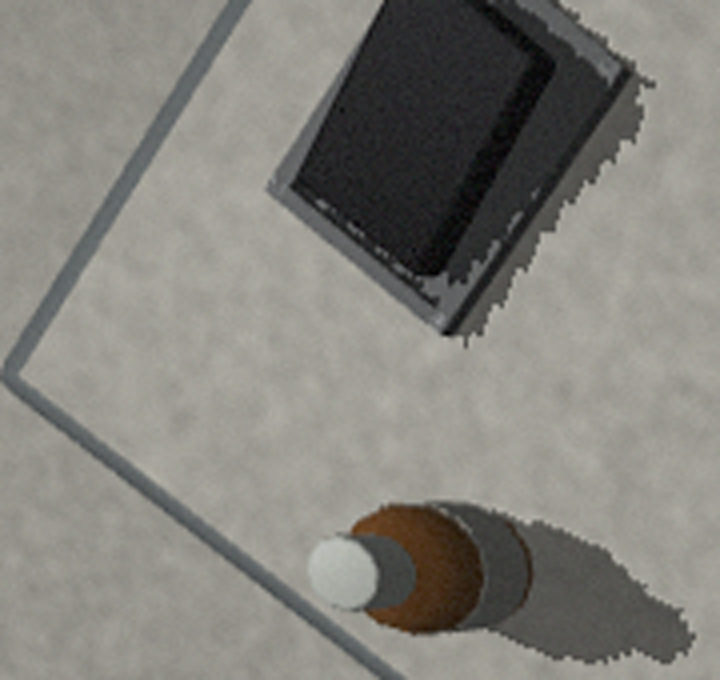

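```bash
python3 - <<'E'
from h import *
import pickle
m=pickle.load(open("w2.pkl","rb"))
def cv(c,ox,oy,f):return ((c[0]+.5)/f-.5+ox,(c[1]+.5)/f-.5+oy)
A=lambda c:cv(c,300,30,4.5);B=lambda c:cv(c,180,70,3.5);C=lambda c:cv(c,0,0,4)
w=lambda px,z:ray("wrist",px,z,m)
ring=np.mean([w(B(c),.063) for c in((15,298),(527,298),(270,37),(270,558))],0)
pts=[w(B(c),.063) for c in((15,298),(527,298),(270,37),(270,558),(445,113),(400,527),(75,123),(107,487))]
cc=least_squares(lambda q:[np.hypot(*(p-q[:2]))-q[2] for p in pts],[*ring,.068]).x
print("ring",ring,cc)
cor=[w((280,309),.05),w(C((12,375)),.05),w(A((700,388)),.05)]
L=np.array([[-115,-120],[-115,220],[155,-120]])/1e3
r,f=fit(L,np.array(cor));print("deck",r.x,np.round(r.fun*1e3,1))
ax=cc[:2];pol=lambda p:(np.hypot(*(p-ax))*1e3,np.arctan2(*(p-ax)[::-1]))
for n,p in dict(tip=w(A((247,180)),.055),screw=w(A((325,105)),.059),tick_in=w(A((190,253)),.05),tick_out=w(A((250,203)),.05),tabin=w(B((517,308)),.091),tabout=w(B((722,307)),.091),tabbot=w(B((722,322)),.074),bottletop=w(C((343,572)),.110)).items():print(n,np.round(p,4),np.round(pol(p),3))
th=r.x[2];print("rocker end",ax+rot(th)@[.020,.165])
E
```

```text
ring [ 0.52142109 -0.15666213] [ 0.52035878 -0.15758632  0.06729494]
deck [ 0.52253705 -0.15639356 -0.25257874] [-5.4 -2.2 -1.4  8.5  6.8 -6.3]
tip [ 0.6287 -0.2026] [117.352  -0.394]
screw [ 0.6469 -0.2099] [136.894  -0.392]
tick_in [ 0.6121 -0.1987] [100.58   -0.422]
tick_out [ 0.6259 -0.2052] [115.824  -0.424]
tabin [ 0.5509 -0.2141] [64.23  -1.076]
tabout [ 0.5734 -0.2589] [114.368  -1.088]
tabbot [ 0.5703 -0.2636] [117.167  -1.13 ]
bottletop [ 0.4756 -0.0338] [131.576   1.918]
rocker end [ 0.58095799 -0.00281961]
```

```bash
python3 - <<'E'
from h import *
to([.536,-.253,.068])
E
```

```text
tool delta mm [ 34.7 209.1  13.7] rows 6 [ 5.8 34.8  2.3]
```

```bash
python3 -m jog '[[34.5,0,13.5,0,0,0,1],[0,35,0,0,0,0,1],[0,35,0,0,0,0,1],[0,35,0,0,0,0,1],[0,35,0,0,0,0,1],[0,15,0,0,0,0,1],[0,0,0,0,0,0,1],[0,0,0,0,0,0,1]]'; python3 - <<'E'
from h import *
from bench import camera
import cv2
cv2.imwrite("pics/w3.png",camera("wrist"))
E
```

```text
time_s: 2.33
eef_pos: [0.536, -0.2526, 0.1224]
eef_rot: [0.601, -0.601, 0.373, -0.372]
wrist_force: [0.6, -0.4, 1.0]
opening: -0.001
```

View pics/w3.png

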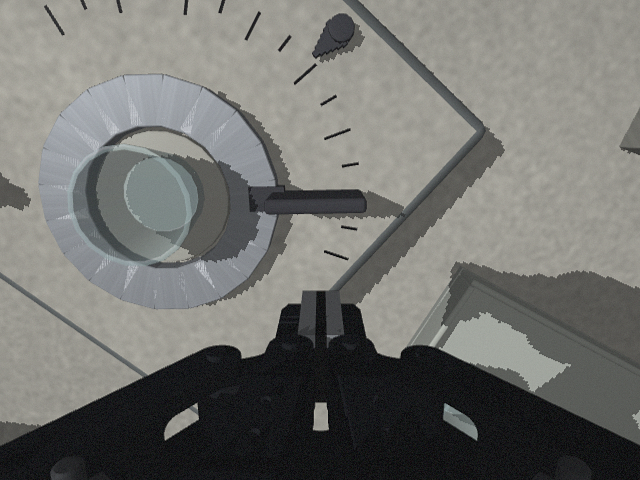

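```bash
python3 -m jog '[[0,30,0,0,-1.5,0,1],[0,24,0,0,0,0,1],[0,0,0,0,0,0,1],[0,0,0,0,0,0,1],[0,0,0,0,0,0,1]]'; python3 -m jog '[[0,0,4,0,0,0,1],[0,0,4,0,0,0,1],[0,0,3,0,0,0,1],[0,0,2,0,0,0,1],[0,0,2,0,0,0,1],[0,0,2,0,0,0,1],[0,0,0,0,0,0,1]]'; python3 - <<'E'
from h import *
from bench import camera
import cv2
p,M,o=tool();d=M.T@np.r_[.521-p[0],-.157-p[1],0];print("axis in tool",d*1e3,"toolz ang",np.arctan2(M[1,2],M[0,2]))
cv2.imwrite("pics/w4.png",camera("wrist"))
E
```

```text
time_s: 2.8
eef_pos: [0.5389, -0.2533, 0.0718]
eef_rot: [-0.606, 0.606, -0.363, 0.366]
wrist_force: [-0.3, -0.6, 0.7]
opening: 0.0
time_s: 3.38
eef_pos: [0.5529, -0.2437, 0.0691]
eef_rot: [0.606, -0.606, 0.364, -0.364]
wrist_force: [-0.1, 0.7, 0.0]
opening: -0.001
axis in tool [-9.15490891e+01  8.23933080e-03  1.26224209e+01] toolz ang 0.4893810187214236
```

View pics/w4.png

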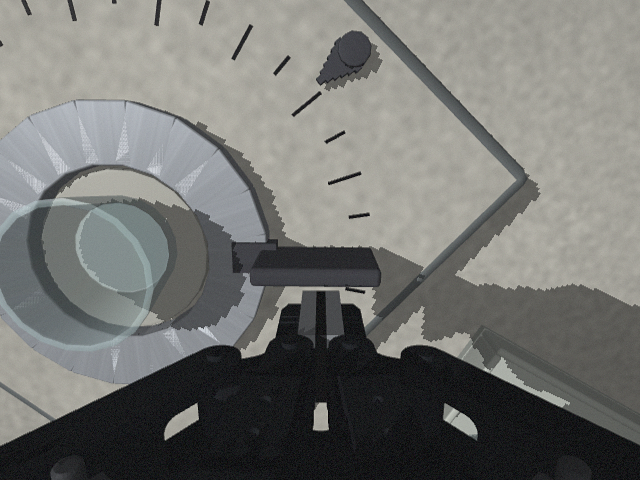

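```bash
for i in 1 2; do python3 -m jog '[[0,0,1.5,0,0,0,1],[0,0,1.5,0,0,0,1],[0,0,0,0,0,0,1]]'; done; python3 - <<'E'
from h import *
from bench import camera
import cv2
p,M,o=tool();d=M.T@np.r_[.521-p[0],-.157-p[1],0];print("axis in tool",d*1e3,"toolz ang",np.arctan2(M[1,2],M[0,2]))
cv2.imwrite("pics/w5.png",camera("wrist")[150:400,150:470])
E
```

```text
time_s: 3.68
eef_pos: [0.5554, -0.2425, 0.0692]
eef_rot: [0.606, -0.606, 0.364, -0.364]
wrist_force: [-0.2, 0.4, -0.1]
opening: 0.001
time_s: 3.93
eef_pos: [0.5581, -0.2411, 0.0692]
eef_rot: [0.606, -0.606, 0.364, -0.364]
wrist_force: [0.1, -0.0, -0.1]
opening: 0.003
axis in tool [-9.17287389e+01 -8.87501235e-03  6.73849550e+00] toolz ang 0.4890165098851378
```

View pics/w5.png

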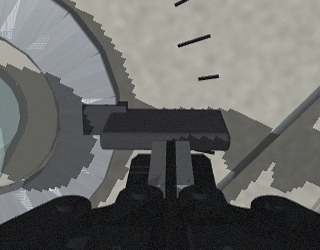

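```bash
python3 - <<'E'
from h import *
from bench import camera
import cv2,pickle
m=camera_model("wrist");pickle.dump(m,open("w6.pkl","wb"));I=camera("wrist");cv2.imwrite("pics/w6.png",I)
cv2.imwrite("pics/w6c.png",cv2.resize(I[230:380,220:420],None,fx=4,fy=4,interpolation=cv2.INTER_CUBIC))
p,M,o=tool()
for zz in(.0,-.01): 
  for dz in(-.011,0,.011):print(zz,dz,proj("wrist",p+M@[0,zz,dz],m))
for off in(-4,4):
  for rr in (64,116):
    for z in(.057,.091):
      a=-1.083;print(off,rr,z,proj("wrist",[*(np.array([.521,-.157])+rot(a)@[rr/1e3,off/1e3]),z],m))
E
```

```text
0.0 -0.011 [319.81160211 306.88368539]
0.0 0 [319.82284429 284.24151427]
0.0 0.011 [319.83444403 260.87920282]
-0.01 -0.011 [319.79090824 316.44325356]
-0.01 0 [319.80242763 292.71231501]
-0.01 0.011 [319.8143339 268.1843531]
-4 64 0.057 [261.62253586 269.28911462]
-4 64 0.091 [249.84112934 297.23509676]
-4 116 0.057 [370.97861439 269.49208002]
-4 116 0.091 [381.19373333 297.46858525]
4 64 0.057 [261.02034915 253.16785311]
4 64 0.091 [248.96212635 278.19363039]
4 116 0.057 [371.56432165 253.37802088]
4 116 0.091 [382.03231898 278.43727747]
```

View pics/w6c.png

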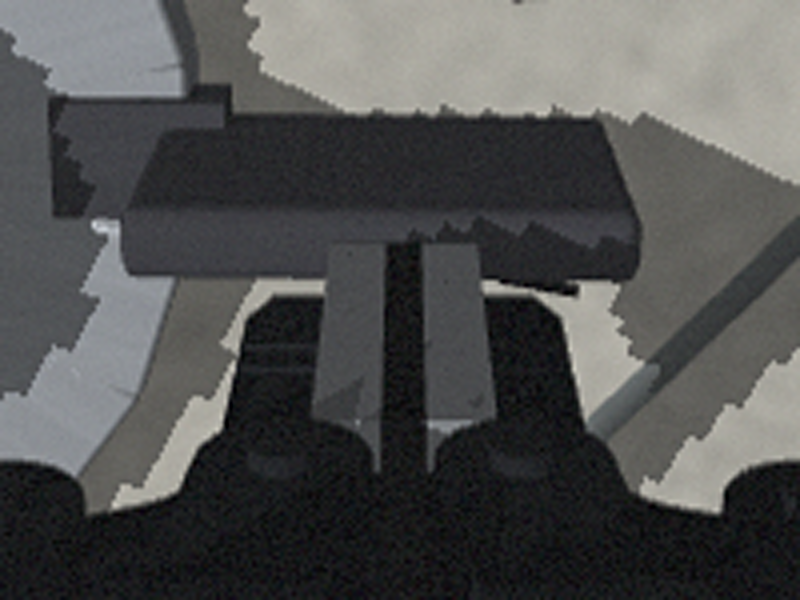

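```bash
python3 - <<'E'
from h import *
from bench import camera
import cv2
p,M,o=tool()
for n in("side","scene"):
    I=camera(n); u,v=proj(n,p).round().astype(int); print(n,u,v)
    x,y=u-60,v-60
    cv2.imwrite(f"pics/{n}7.png",cv2.resize(I[y:y+100,x:x+120],None,fx=5,fy=5,interpolation=cv2.INTER_CUBIC))
E
```

```text
side 340 200
scene 235 259
```

View pics/side7.png

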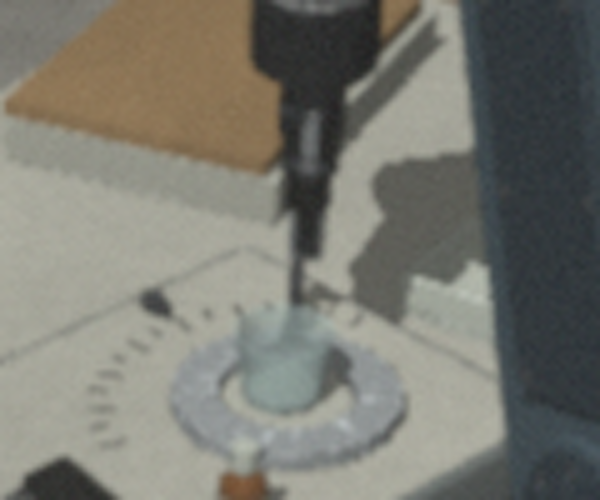

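View pics/scene7.png

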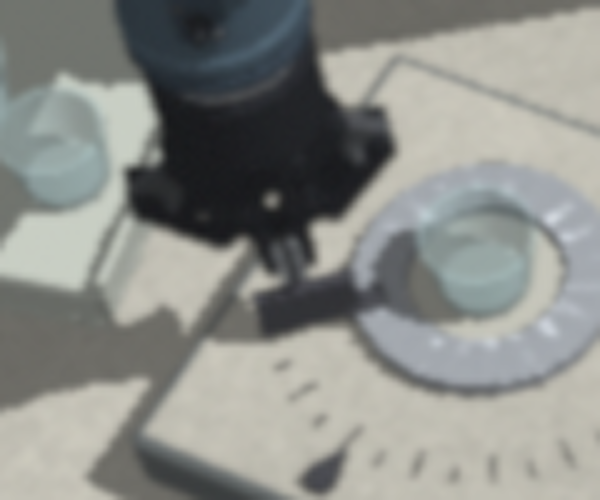

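```bash
python3 - <<'E'
from h import *
p,M,o=tool()
for h in(0,-.01,-.02,-.03,-.04):
  for dz in(-.011,-.005,0,.005,.011):
    X=p+M@[0,h,dz]
    f=lambda n,x0,y0:np.round((proj(n,X)-[x0,y0])*5)
    print(h,dz,"side",f("side",280,140),"scene",f("scene",175,199),"wrist",np.round(proj("wrist",X)))
E
```

```text
0 -0.011 side [321. 301.] scene [298. 282.] wrist [320. 307.]
0 -0.005 side [311. 301.] scene [300. 291.] wrist [320. 294.]
0 0 side [302. 300.] scene [302. 299.] wrist [320. 284.]
0 0.005 side [294. 300.] scene [304. 307.] wrist [320. 274.]
0 0.011 side [284. 299.] scene [307. 317.] wrist [320. 261.]
-0.01 -0.011 side [321. 287.] scene [294. 271.] wrist [320. 316.]
-0.01 -0.005 side [311. 287.] scene [297. 280.] wrist [320. 303.]
-0.01 0 side [303. 286.] scene [299. 288.] wrist [320. 293.]
-0.01 0.005 side [295. 286.] scene [301. 296.] wrist [320. 281.]
-0.01 0.011 side [285. 285.] scene [303. 306.] wrist [320. 268.]
-0.02 -0.011 side [322. 273.] scene [291. 260.] wrist [320. 327.]
-0.02 -0.005 side [312. 272.] scene [294. 269.] wrist [320. 313.]
-0.02 0 side [304. 272.] scene [296. 278.] wrist [320. 302.]
-0.02 0.005 side [295. 271.] scene [298. 286.] wrist [320. 290.]
-0.02 0.011 side [286. 271.] scene [300. 295.] wrist [320. 276.]
-0.03 -0.011 side [323. 258.] scene [288. 249.] wrist [320. 339.]
-0.03 -0.005 side [313. 258.] scene [290. 258.] wrist [320. 325.]
-0.03 0 side [304. 258.] scene [292. 266.] wrist [320. 313.]
-0.03 0.005 side [296. 257.] scene [294. 275.] wrist [320. 300.]
-0.03 0.011 side [286. 257.] scene [297. 284.] wrist [320. 285.]
-0.04 -0.011 side [323. 244.] scene [284. 237.] wrist [320. 352.]
-0.04 -0.005 side [313. 243.] scene [287. 247.] wrist [320. 337.]
-0.04 0 side [305. 243.] scene [289. 255.] wrist [320. 325.]
-0.04 0.005 side [297. 243.] scene [291. 263.] wrist [320. 312.]
-0.04 0.011 side [287. 242.] scene [293. 273.] wrist [320. 296.]
```

```bash
python3 -m jog '[[3,0,-10,0,0,0,1],[3,0,-10,0,0,0,1],[0,0,0,0,0,0,1],[0,5,0,0,0,0,1],[0,5,0,0,0,0,1],[0,3,0,0,0,0,1],[0,0,0,0,0,0,1]]';  python3 -m jog '[[0,3,0,0,0,0,1],[0,2,0,0,0,0,1],[0,2,0,0,0,0,1],[0,0,0,0,0,0,1]]';  python3 -m jog '[[0,2,0,0,0,0,1],[0,2,0,0,0,0,1],[0,1,0,0,0,0,1],[0,0,0,0,0,0,1]]'; python3 - <<'E'
from h import *
from bench import camera
import cv2
p,M,o=tool()
print(np.round(M.T@np.r_[.521-p[0],-.157-p[1],0]*1e3,1))
I=[]
for n in("side","scene"):
    J=camera(n); u,v=proj(n,p).round().astype(int); print(n,u,v)
    x,y=u-40,v-60
    I.append(cv2.resize(J[y:y+100,x:x+80],None,fx=5,fy=5,interpolation=cv2.INTER_CUBIC))
cv2.imwrite("pics/s8.png",cv2.hconcat(I));cv2.imwrite("pics/w8.png",camera("wrist"))
E
```

```text
time_s: 4.72
eef_pos: [0.5424, -0.2552, 0.0549]
eef_rot: [0.606, -0.606, 0.365, -0.363]
wrist_force: [-0.7, -0.3, -0.6]
opening: -0.003
time_s: 5.05
eef_pos: [0.5429, -0.2556, 0.0487]
eef_rot: [0.606, -0.606, 0.364, -0.364]
wrist_force: [-0.2, -0.7, -0.6]
opening: 0.0
time_s: 5.38
eef_pos: [0.5429, -0.2558, 0.0439]
eef_rot: [0.606, -0.606, 0.364, -0.364]
wrist_force: [-0.7, 0.3, -0.2]
opening: -0.003
[-97.5   0.   27.1]
side 347 206
scene 233 258
```

View pics/s8.png

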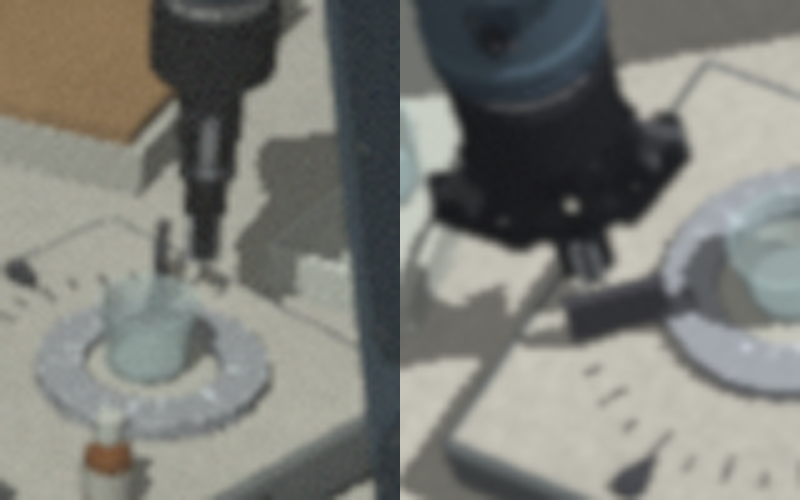

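View pics/w8.png

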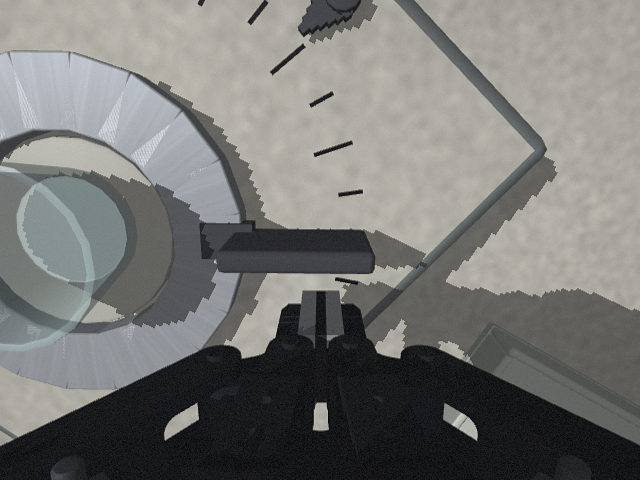

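```bash
python3 -m jog '[[0,2,3,0,0,0,1],[0,0,3,0,0,0,1],[0,0,2,0,0,0,1],[0,0,0,0,0,0,1]]';  python3 -m jog '[[0,0,1.5,0,0,0,1],[0,0,1.5,0,0,0,1],[0,0,0,0,0,0,1]]';python3 -m jog '[[0,0,1.5,0,0,0,1],[0,0,1.5,0,0,0,1],[0,0,0,0,0,0,1]]';python3 -m jog '[[0,0,1.5,0,0,0,1],[0,0,1.5,0,0,0,1],[0,0,0,0,0,0,1]]'
python3 - <<'E'
from h import *
from bench import camera
import cv2
p,M,o=tool()
print(np.round(M.T@np.r_[.521-p[0],-.157-p[1],0]*1e3,1))
cv2.imwrite("pics/w9.png",camera("wrist"))
E
```

```text
time_s: 5.87
eef_pos: [0.5506, -0.2519, 0.0422]
eef_rot: [0.606, -0.606, 0.364, -0.364]
wrist_force: [-0.7, 1.0, -0.5]
opening: -0.002
time_s: 6.12
eef_pos: [0.5528, -0.2507, 0.0422]
eef_rot: [-0.606, 0.606, -0.364, 0.364]
wrist_force: [-0.9, 0.4, 0.1]
opening: 0.001
time_s: 6.37
eef_pos: [0.5555, -0.2494, 0.0422]
eef_rot: [-0.606, 0.606, -0.364, 0.364]
wrist_force: [-0.0, -0.7, -0.3]
opening: -0.0
time_s: 6.62
eef_pos: [0.5582, -0.2478, 0.0422]
eef_rot: [0.606, -0.606, 0.364, -0.364]
wrist_force: [-1.7, -1.0, -0.1]
opening: 0.001
[-97.7  -0.    9.8]
```

View pics/w9.png

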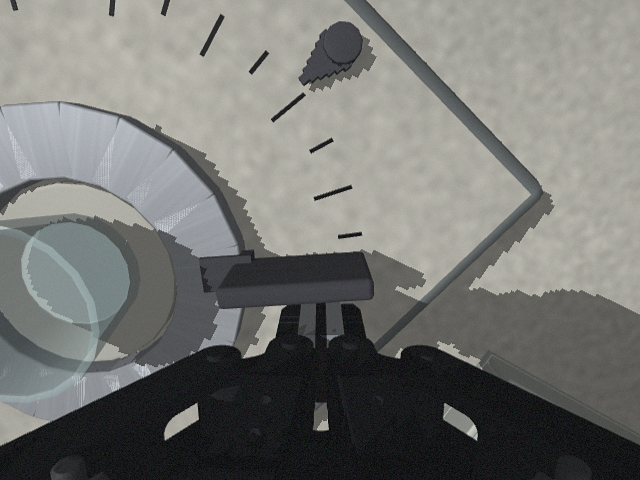

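```bash
python3 -m jog '[[0.3,0,3,0,-3.5,0,1],[0.4,0,5.1,0,-3,0,1],[0.4,0,5.1,0,-3,0,1],[0.4,0,5.1,0,-3,0,1],[0,0,0,0,0,0,1],[0,0,0,0,0,0,1]]'
python3 - <<'E'
from h import *
from bench import camera
import cv2
p,M,o=tool()
print(np.round(M.T@np.r_[.521-p[0],-.157-p[1],0]*1e3,1),np.arctan2(M[1,2],M[0,2])-np.pi/2)
cv2.imwrite("pics/w10.png",camera("wrist"))
E
```

```text
time_s: 7.17
eef_pos: [0.5744, -0.2388, 0.0422]
eef_rot: [0.642, -0.642, 0.296, -0.296]
wrist_force: [-0.5, 0.7, -1.0]
opening: 0.003
[-96.9   0.   12.4] -0.8649112870697437
```

View pics/w10.png

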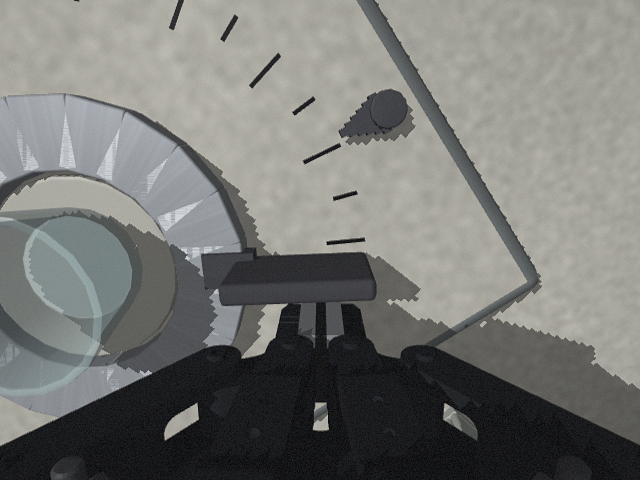

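```bash
python3 -m jog '[[0.6,0,5.1,0,-3.3,0,1],[0.6,0,5.1,0,-3.3,0,1],[0.6,0,5.1,0,-3.3,0,1],[0.6,0,5.1,0,-3.3,0,1],[0.6,0,5.1,0,-3.3,0,1],[0,0,0,0,0,0,1],[0,0,0,0,0,0,1]]'
python3 - <<'E'
from h import *
from bench import camera
import cv2,pickle
p,M,o=tool()
print(np.round(M.T@np.r_[.521-p[0],-.157-p[1],0]*1e3,1),np.arctan2(M[1,2],M[0,2])-np.pi/2)
pickle.dump(camera_model("wrist"),open("w11.pkl","wb"))
I=camera("wrist");cv2.imwrite("pics/w11.png",I)
cv2.imwrite("pics/w11c.png",cv2.resize(I[140:340,180:440],None,fx=3,fy=3,interpolation=cv2.INTER_CUBIC))
E
```

```text
time_s: 7.8
eef_pos: [0.5936, -0.2223, 0.0422]
eef_rot: [0.678, -0.678, 0.202, -0.202]
wrist_force: [-0.4, 0.3, -0.9]
opening: 0.001
[-96.4   0.   15. ] -0.5779521515347694
```

View pics/w11c.png

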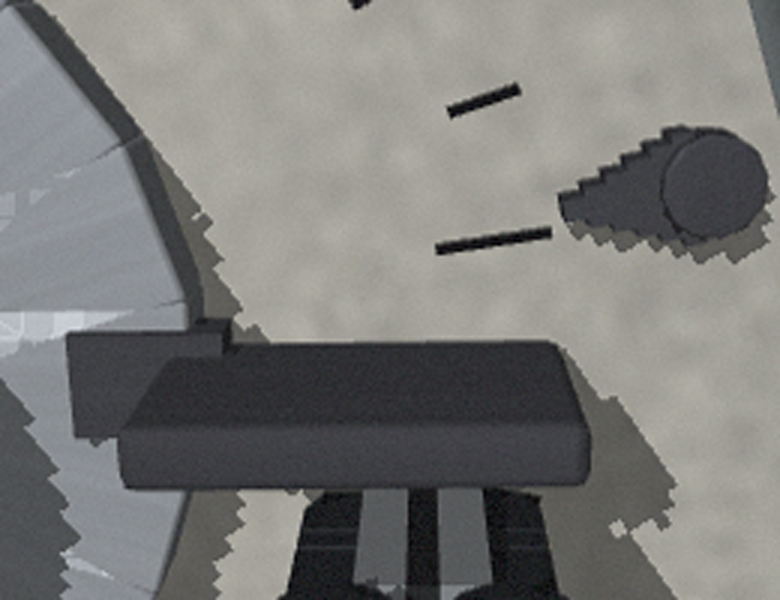

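```bash
cat > ang.py <<'E'
from h import *
import pickle
def ang(pk,ox,oy,f,tin,tout,tip,screw,ax=(.521,-.157)):
    m=pickle.load(open(pk,"rb"));w=lambda c,z:ray("wrist",((c[0]+.5)/f-.5+ox,(c[1]+.5)/f-.5+oy),z,m)
    ax=np.array(ax);P=[w(tin,.091),w(tout,.091),w(tip,.055),w(screw,.059)]
    for p in P:print(np.round(p,4),round(np.hypot(*(p-ax))*1e3,1),round(np.arctan2(*(p-ax)[::-1]),4))
    d=P[1]-P[0];print("tab dir",np.arctan2(d[1],d[0]),"len",np.hypot(*d)*1e3);d=P[3]-P[2];print("index dir",np.arctan2(d[1],d[0]))
E
python3 -c "
from ang import *
ang('w11.pkl',180,140,3,(135,456),(586,454),(560,205),(715,185))"
```

```text
[ 0.5765 -0.1921] 65.6 -0.5637
[ 0.6174 -0.2185] 114.3 -0.5674
[ 0.6291 -0.2014] 116.8 -0.3901
[ 0.647  -0.2092] 136.4 -0.3924
tab dir -0.5725306030553569 len 48.71290106510638
index dir -0.4063802426756499
```

```bash
python3 -m jog '[[0.7,0,5.5,0,-3.3,0,1],[0.7,0,5.5,0,-3.3,0,1],[0.4,0,3.3,0,-2,0,1],[0,0,0,0,0,0,1],[0,0,0,0,0,0,1]]'
python3 - <<'E'
from h import *
from bench import camera
import cv2,pickle
p,M,o=tool()
print(np.round(M.T@np.r_[.521-p[0],-.157-p[1],0]*1e3,1),np.arctan2(M[1,2],M[0,2])-np.pi/2)
pickle.dump(camera_model("wrist"),open("w12.pkl","wb"))
I=camera("wrist");cv2.imwrite("pics/w12.png",I)
cv2.imwrite("pics/w12c.png",cv2.resize(I[140:340,180:440],None,fx=3,fy=3,interpolation=cv2.INTER_CUBIC))
E
```

```text
time_s: 8.27
eef_pos: [0.6023, -0.211, 0.0422]
eef_rot: [0.691, -0.691, 0.15, -0.15]
wrist_force: [-0.1, -0.6, -0.8]
opening: -0.002
[-96.4   0.   15.4] -0.42791737318031364
```

View pics/w12c.png

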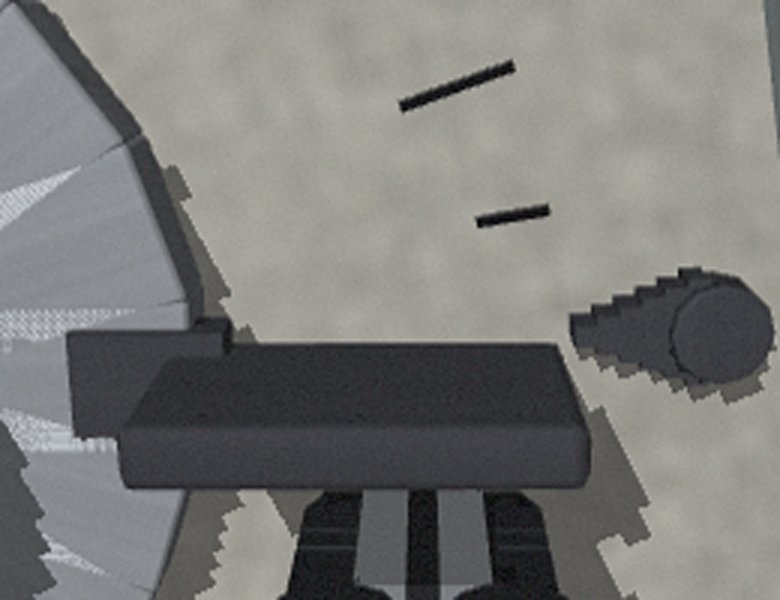

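```bash
python3 -c "
from ang import *
ang('w12.pkl',180,140,3,(135,456),(586,454),(570,333),(722,333))"
```

```text
[ 0.5808 -0.1838] 65.5 -0.4209
[ 0.6252 -0.2038] 114.2 -0.4216
[ 0.6286 -0.2019] 116.6 -0.3956
[ 0.6469 -0.209 ] 136.3 -0.3915
tab dir -0.42254113533020465 len 48.734125681007896
index dir -0.3673281934144913
```

```bash
python3 -m jog '[[0.4,0,2.7,0,-1.6,0,1],[0,0,0,0,0,0,1],[0,0,0,0,0,0,1],[0,0,0,0,0,0,1]]'
python3 - <<'E'
from h import *
from bench import camera
import cv2,pickle
p,M,o=tool()
print(np.round(M.T@np.r_[.521-p[0],-.157-p[1],0]*1e3,1),np.arctan2(M[1,2],M[0,2])-np.pi/2)
pickle.dump(camera_model("wrist"),open("w13.pkl","wb"))
I=camera("wrist");cv2.imwrite("pics/w13.png",I)
cv2.imwrite("pics/w13c.png",cv2.resize(I[140:340,180:440],None,fx=3,fy=3,interpolation=cv2.INTER_CUBIC))
E
```

```text
time_s: 8.65
eef_pos: [0.6037, -0.2089, 0.0422]
eef_rot: [0.693, -0.693, 0.14, -0.14]
wrist_force: [0.2, -1.1, 0.1]
opening: 0.002
[-96.4   0.   15.7] -0.39817285540490843
```

View pics/w13c.png

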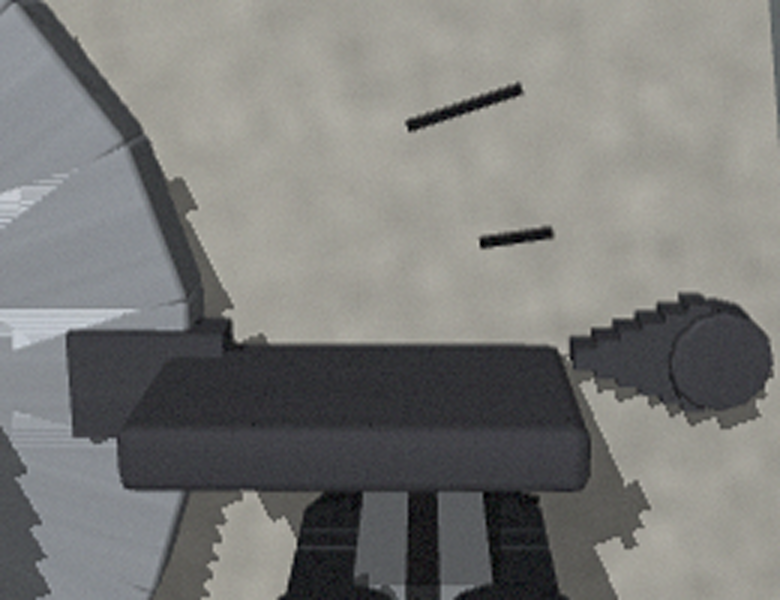

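```bash
python3 -c "
from ang import *
ang('w13.pkl',180,140,3,(135,458),(586,456),(570,357),(722,361))
ax=np.array([.521,-.157]);m=pickle.load(open('w13.pkl','rb'))
w=lambda c,z:ray('wrist',((c[0]+.5)/3-.5+180,(c[1]+.5)/3-.5+140),z,m)
for c,z,o in(((556,347),.057,4),((235,346),.057,4),((578,428),.091,4),((150,428),.091,4),((588,489),.091,-4),((122,489),.091,-4)):
  d=w(c,z)-ax;r=np.hypot(*d);print(c,r,np.arctan2(d[1],d[0])-np.arcsin(o/1e3/r))
"
```

```text
[ 0.5814 -0.1824] 65.5 -0.3986
[ 0.6264 -0.2011] 114.3 -0.3961
[ 0.6286 -0.2022] 116.7 -0.3973
[ 0.6471 -0.2091] 136.4 -0.3922
tab dir -0.3927057491340716 len 48.754527805812096
index dir -0.3617480458769344
(556, 347) 0.11453990136697512 -0.4144451263349043
(235, 346) 0.07147995868298004 -0.4227547447012554
(578, 428) 0.11333522188342607 -0.4029395850180703
(150, 428) 0.06740931483233306 -0.40669049451141825
(588, 489) 0.1146694002486804 -0.39478193450024474
(122, 489) 0.06397324462719606 -0.39264569347550005
```

```bash
python3 -m jog '[[0.1,0,0.9,0,-0.5,0,1],[0,0,0,0,0,0,1],[0,0,0,0,0,0,1],[0,0,0,0,0,0,1],[0,0,0,0,0,0,1]]'; python3 -m jog '[[0,0,-12,0,0,0,1],[0,0,-15,0,0,0,1],[0,-35,-10,0,0,0,1],[0,-40,-10,0,0,0,1],[0,-40,-10,0,0,0,1],[0,-40,-10,0,0,0,1],[0,0,0,0,0,0,1],[0,0,0,0,0,0,1]]'
python3 - <<'E'
from h import *
from bench import camera
import cv2,pickle
pickle.dump(camera_model("wrist"),open("w14.pkl","wb"))
I=camera("wrist");cv2.imwrite("pics/w14.png",I)
E
```

```text
time_s: 9.12
eef_pos: [0.6043, -0.2081, 0.0422]
eef_rot: [-0.694, 0.694, -0.137, 0.137]
wrist_force: [-1.1, -0.9, 1.6]
opening: -0.002
time_s: 9.78
eef_pos: [0.58, -0.2731, 0.2012]
eef_rot: [-0.693, 0.695, -0.135, 0.14]
wrist_force: [-0.4, 0.3, -0.6]
opening: 0.001
```

View pics/w14.png

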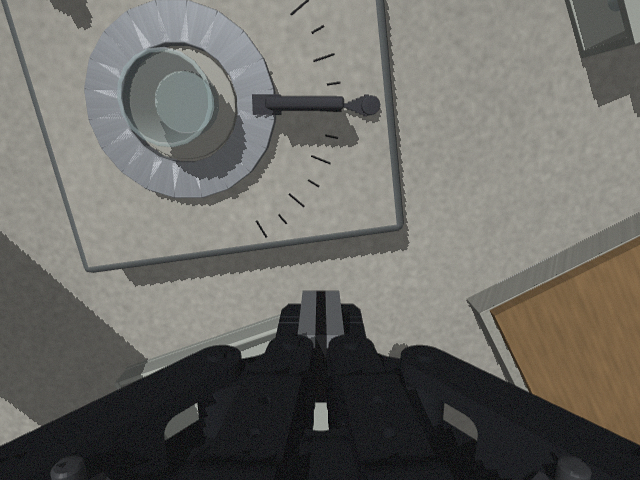

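```bash
python3 - <<'E'
import cv2
I=cv2.imread("pics/w14.png")
cv2.imwrite("pics/w14c.png",cv2.resize(I[70:140,240:400],None,fx=5,fy=5,interpolation=cv2.INTER_CUBIC))
E
```

```text
(no output)
```

View pics/w14c.png

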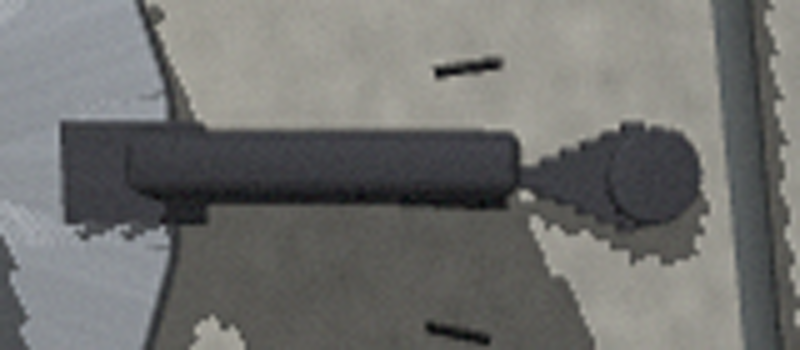

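```bash
python3 -c "
from ang import *
ang('w14.pkl',240,70,5,(130,163),(515,164),(528,175),(655,173))
c=np.array([.521,-.157]);t=c+rot(-.2506)@[.021,.165];print('rocker',t)
to([t[0],t[1],.2])
p,M,o=tool();print(o['time_s'],o['q'],np.round(M,3))"
```

```text
[ 0.5798 -0.1823] 64.0 -0.4063
[ 0.6262 -0.2015] 114.3 -0.4
[ 0.6302 -0.2025] 118.3 -0.3943
[ 0.6471 -0.2093] 136.6 -0.3933
tab dir -0.3919539496411101 len 50.22960635538159
index dir -0.38648300886840115
rocker [ 0.58226161 -0.00236166]
tool delta mm [-99.2  -2.1 250.3] rows 7 [-14.2  -0.3  35.8]
9.8333 [-6.24105908e-01  3.21252909e-01  1.43917211e+00  1.37244159e-04
  1.37883929e+00 -2.33758631e-01] [[ 0.925  0.002  0.381]
 [-0.381 -0.001  0.925]
 [ 0.002 -1.    -0.   ]]
```

```bash
python3 -m jog '[[-14,0,35,0,0,0,1],[-14,0,35,0,0,0,1],[-14,0,35,0,0,0,1],[-14,0,35,0,0,0,1],[-14,0,35,0,0,0,1],[0,0,0,0,0,0,1],[0,0,0,0,0,0,1]]'
python3 - <<'E'
from h import *
from bench import camera
import cv2,pickle
m=camera_model("wrist")
I=camera("wrist")
c=np.array([.521,-.157])
for l,z in(([.021,.165],.072),([.026,.149],.073),([.026,.181],.073)):
    X=[*(c+rot(-.2506)@l),z];u=proj("wrist",X,m);print(np.round(u));cv2.circle(I,tuple(int(v) for v in u),3,(0,0,255),-1)
cv2.imwrite("pics/w15.png",I)
E
```

```text
time_s: 10.42
eef_pos: [0.5792, -0.0792, 0.195]
eef_rot: [0.694, -0.694, 0.137, -0.134]
wrist_force: [0.4, -1.2, 0.0]
opening: -0.002
[283. 121.]
[294. 144.]
[287.  96.]
```

View pics/w15.png

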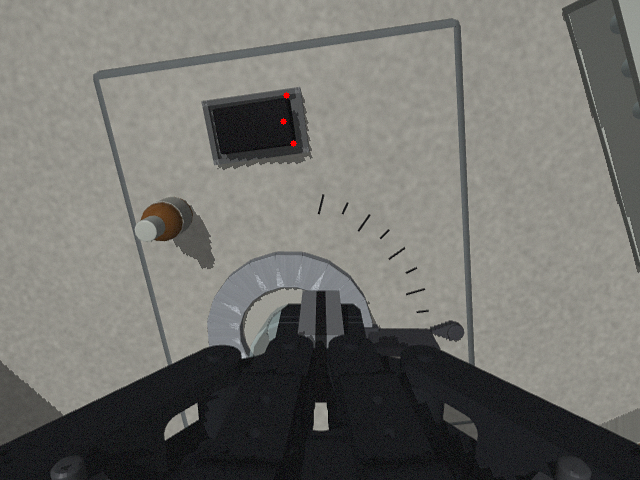

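```bash
python3 -c "
from h import *
to([.5815,-.0025,.065])"
```

```text
tool delta mm [-27.3 130.4  73.4] rows 4 [-6.8 32.6 18.3]
```

```bash
python3 -m jog '[[-13.5,0,36.5,0,0,0,1],[-13.5,0,36.5,0,0,0,1],[0,35,0,0,0,0,1],[0,35,0,0,0,0,1],[0,35,0,0,0,0,1],[0,20,0,0,0,0,1],[0,0,0,0,0,0,1],[0,0,0,0,0,0,1]]'
python3 - <<'E'
from h import *
from bench import camera
import cv2
p,M,o=tool();print(rot(.2506)@(p[:2]-[.521,-.157]),p)
I=[]
for n in("side","scene"):
    J=camera(n); u,v=proj(n,p).round().astype(int)
    I.append(cv2.resize(J[v-60:v+40,u-40:u+40],None,fx=5,fy=5,interpolation=cv2.INTER_CUBIC))
cv2.imwrite("pics/s16.png",cv2.hconcat(I))
E
```

```text
time_s: 11.13
eef_pos: [0.5819, -0.005, 0.0705]
eef_rot: [-0.694, 0.694, -0.139, 0.136]
wrist_force: [0.6, 0.8, 1.0]
opening: -0.002
[0.02126221 0.16238244] [ 0.58186651 -0.00496249  0.07048082]
```

View pics/s16.png

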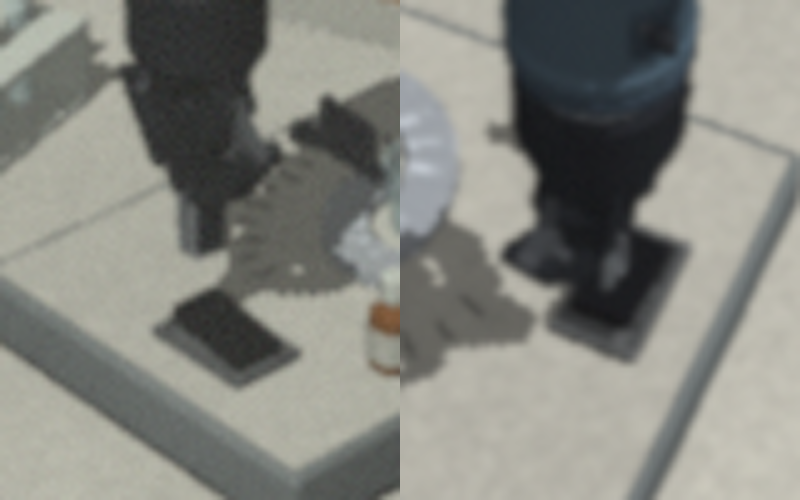

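```bash
python3 -m jog '[[0,11,0,0,0,0,1],[0,8,0,0,0,0,1],[0,3,0,0,0,0,1],[0,0,0,0,0,0,1]]'; for i in 1 2 3 4; do python3 -m jog '[[0,1.5,0,0,0,0,1],[0,1.5,0,0,0,0,1],[0,0,0,0,0,0,1]]' | egrep 'pos|force'; done
```

```text
time_s: 11.57
eef_pos: [0.5824, -0.0036, 0.0493]
eef_rot: [0.694, -0.694, 0.137, -0.136]
wrist_force: [-0.2, -0.0, -0.3]
opening: 0.004
eef_pos: [0.5832, -0.0037, 0.0472]
wrist_force: [1.1, -0.4, 0.3]
eef_pos: [0.583, -0.0037, 0.044]
wrist_force: [-0.4, -0.1, -0.1]
eef_pos: [0.5834, -0.0038, 0.0412]
wrist_force: [-0.5, -0.3, -0.7]
eef_pos: [0.5838, -0.0039, 0.0384]
wrist_force: [2.0, -0.3, 1.4]
```

```bash
for i in 1 2 3; do python3 -m jog '[[0,1,0,0,0,0,1],[0,1,0,0,0,0,1],[0,0,0,0,0,0,1]]' | egrep 'pos|force'; done
```

```text
eef_pos: [0.5837, -0.0039, 0.0364]
wrist_force: [1.9, -0.2, 3.1]
eef_pos: [0.5836, -0.0039, 0.0344]
wrist_force: [4.0, -0.7, 2.4]
eef_pos: [0.5838, -0.0039, 0.0335]
wrist_force: [0.1, -1.1, 11.4]
```

```bash
python3 -m jog '[[0,0.5,0,0,0,0,1],[0,0,0,0,0,0,1],[0,0,0,0,0,0,1],[0,0,0,0,0,0,1],[0,0,0,0,0,0,1]]'; python3 -m jog '[[0,-10,0,0,0,0,1],[0,-30,0,0,0,0,1],[0,-40,0,0,0,0,1],[0,-40,-20,0,0,0,1],[0,-40,-36,0,0,0,1],[0,0,-40,0,0,0,1],[0,0,0,0,0,0,1],[0,0,0,0,0,0,1]]'
python3 - <<'E'
from h import *
from bench import camera
import cv2,pickle
pickle.dump(camera_model("wrist"),open("w17.pkl","wb"))
cv2.imwrite("pics/w17.png",camera("wrist"));cv2.imwrite("pics/scene17.png",camera("scene"))
I=camera("side")[180:280,240:400]
cv2.imwrite("pics/side17.png",cv2.resize(I,None,fx=5,fy=5,interpolation=cv2.INTER_CUBIC))
E
```

```text
time_s: 13.73
eef_pos: [0.5839, -0.0039, 0.0334]
eef_rot: [-0.694, 0.694, -0.136, 0.137]
wrist_force: [-0.1, -1.7, 15.3]
opening: 0.002
time_s: 14.4
eef_pos: [0.5487, -0.0848, 0.1794]
eef_rot: [0.694, -0.693, 0.139, -0.137]
wrist_force: [0.3, 0.9, -0.7]
opening: 0.004
```

View pics/w17.png

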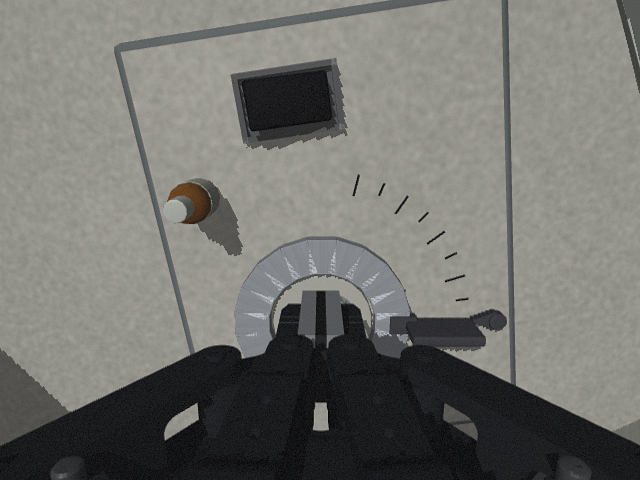

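View pics/side17.png

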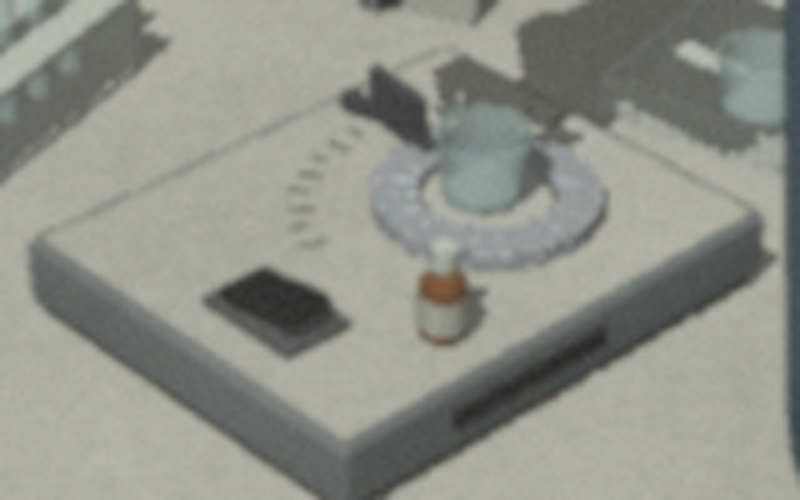

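View pics/scene17.png

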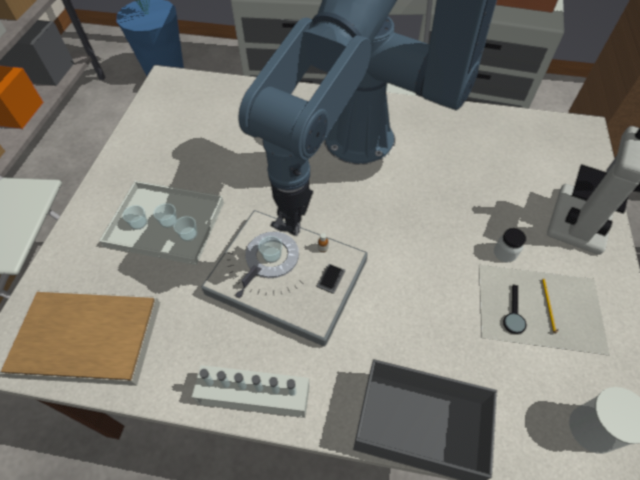

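```bash
python3 -c "
from bench import *
print(hand_in())"
```

```text
the job is handed in; nothing more can be done
None
```

The tab is on the index, the rocker is pressed on, and I've handed the job in at about 14.4 s of the 56 s allowed. No verdict was reported.

- **Tab:** I pushed it round its arc with closed fingertips and never gripped it. After I backed off, the camera measured the tab at -0.400 rad and the index at -0.394 rad. That is about 1 mm apart at the tab's end, against a limit of 6 mm. Contact force readings on the wrist while pushing were about 2 N.
- **Rocker:** I pressed the raised end straight down about 5 mm until it hit its stop, with about 15 N on the wrist. The side picture afterwards shows it tipped the other way. I judged "on" from the stop and the picture; I had no reading of the joint angle.
- **Other things:** In the last scene and side pictures the cup, bottle, tray cups, jar, pencil and loupe stand where they started. I judged this by eye and did not measure it. The gripper was clear of everything at hand-in.

**Disagreement with the description:** the closed fingertips end about 30 mm short of the stated tool point. My first pass therefore went over the tab without touching it. I confirmed the offset in the side and wrist pictures and allowed for it in both pushes.

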